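# Scan the tea box for the shopping list

## Robot

A 7-joint arm with a two-finger parallel gripper is mounted at the origin on a cart in front of the work surface, level with it; the furniture and walls round the work are solid. World frame = base frame: x ahead of the robot, y to its left, z up, the work surface at z = 0. Lengths are in m, angles in rad, forces in N, time in s.
With the tool pointing down it reaches from about 0.4 to 0.85 m from the base axis. Payload 4.5 kg.
Tool frame: the origin (TCP) lies midway between the tips of the shut fingers; the grasp point (between the pads) lies 19 mm behind it; z points along the fingers, y is the line along which they close (so a half turn about z gives the same grasp; the last joint's range is limited). The gripper opens to 88 mm and grips with 3 to 60 N. Pads are 18 mm wide; open, the fingers measure 123 mm over their backs; the gripper's body (75 mm by 187 mm) begins 45 mm behind the grasp point.
Start: joints at [-1.215, 0.689, -0.195, 1.565, 0.157, 0.902, -0.215], TCP at [0.198, 0.593, 0.239] pointing down, gripper open.
Joint ranges: [-3.01, 3.01], [-0.46, 2.08], [-1.47, 1.51], [0.13, 2.56], [-1, 4.14], [0.04, 2.09], [-2.66, 2.66]. Speed limits (rad/s): [2.57, 2.57, 3.14, 3.14, 3.14, 3.14, 3.14].

## Interface

Orientations are given as a rotation vector (axis times angle).
In Python, from station import observe, read_camera, camera_info, finish_job gives the robot as it stands.
- The arm moves only by the shell command python3 -m creep 'ROWS' [FORCE]. ROWS is JSON, a list of rows, each a list of 7 numbers: the turn, a rotation vector about the tool's x, y, z in degrees, then the shift along the tool's x, y, z in cm, then the opening, from -1 (shut) to 1 (fully open). In form: [[wx, wy, wz, tx, ty, tz, gripper], ...]. A call has 1 to 5 rows; each row shifts and turns the commanded pose from where the row before left it, along the tool's axes as they then stand; what a row does not reach is not made up. A row lasts 1/10 s, in which the tool goes at most 50 mm and 8.59 degrees, less where a joint would pass 70% of its speed; a pose out of reach is approached as far as the arm can. A call with a gripper value outside its range is refused whole. The fingers move at their own pace and stop on an object; FORCE is the grip in N (left out, the last holds). Time passes only in rows, so rows that do not move let the fingers close. It gives the time, the measured TCP pose, the force, the opening and the grip force at its end, in the units of the state.
- observe(): the state, without advancing time (a new reading comes with each control period).
- read_camera(name): name is "side" or "top"; returns the picture (400x640x3 uint8, blue, green, red); there is no depth.
- camera_info(name): a dict with "K" (3x3 intrinsics, pixels), "k1" (the pictures are not rectified: a ray, as slopes to the right and down, at radius r is drawn at 1 + k1 r^2 times it, then the intrinsics apply), "extrinsics" (4x4, takes a point from world to camera coordinates). Camera axes: x right, y up, looking along -z (the intrinsics and any distortion apply to the point x, -y, -z); pixel columns grow to the right and rows downward; lengths in m; the calibration is good to about 2 mm. A picture is of the moment at which its call begins. camera_info takes no time and is no camera call.
- finish_job(): hands the job in; it is judged then, once.
The state is a dict: "time_s": time; "q": joint angles; "joint_vel": joint speeds; "effort": joint torques, N m; "tool_pos": TCP position; "tcp_rot": TCP orientation; "force": force on the tool from outside, world axes, zero at the start; "moment": the same for the moment, N m; "finger_gap": finger opening in m; "gripper_force": force on a finger pad.
Only numpy, scipy, OpenCV 4.12 (cv2) and the standard library are available. Lean on these libraries where they do the work, as an engineer would, in place of code of your own. Each camera call takes 0.05 s, during which the arm holds its last target. There are 200 camera calls.

## Task

The tea is nearly used up: take the scanner wand out of its charging cradle and point its window squarely at the middle of the barcode sticker on the tea box, from about 7 cm away and without touching the box, and hold it still there for a good second so that it reads. Then lay the wand back down in its cradle, the same way round as it lay, and let go. Leave the box and the other things where they stand.

Things in the scene. Friction and masses are not known exactly. Their poses are not given: they have to be found in the camera images.
- wand: cordless scanner wand: straight bar 140 mm long (x), 34 wide (y), 30 high (z), white with a black head, red scan window in the head's end face, ribbed grip mid-way, orange key on top; 0.14 kg. Origin: centre of its underside; +x to the window end, z up. Lies level in the cradle along its x, underside 16 mm above the worktop; grip across its width at the middle, from above
- wand_window (a point): centre of the wand's red scan window: on the end face, 70 mm ahead (+x) of the wand's origin and 15 mm above its underside; the wand looks along +x and reads at 30 to 120 mm
- wand_mid (a point): middle of the wand, 15 mm above its origin
- cradle: black charging cradle, fixed: base plate 128 (x) x 76 (y) x 10 mm high, two U saddles 18 mm long at x = -46 and +46 mm, 74 mm clear between for fingers. Saddle floor 16 mm above the worktop, 44 mm wide inside (5 mm play each side), cheeks 34 mm high, flared lips to 43 mm. Origin: centre of its underside; +x is the end with the small green lamp, to which the wand's window points
- cradle_seat (a point): where the wand's middle is when it lies in the cradle: 31 mm above the cradle's origin
- tea_box: black cardboard tea box, 70 (x) x 127 (y) x 84 mm high, standing loose on the worktop, 0.3 kg, a white barcode sticker on its -x face. Origin: centre of its underside; z up
- barcode (a point): middle of the white barcode sticker (72 mm wide, 52 mm high, upright black bars) on the tea box's -x face, 46 mm above the worktop; axes as the box's: -x points out of the sticker, towards where the wand must be
- blue_mug: blue striped mug, 82 x 117 x 94 mm high, a bystander; origin under its middle
- spice_jar: small spice jar with a red cap, diameter 45 mm, 106 mm high, a bystander; origin under its middle
- milk_jug: white milk jug, 67 x 103 x 85 mm high, a bystander; origin under its middle
Mind the look-alikes: they are no part of the job. Of the things shaped like the cradle, the black one is meant. Of the things that look like the wand, the larger one is meant.

How it is judged:
By the outcome, as a careful person would: the job done as asked, in the order asked, and still so for the second after the job is handed in, with the robot touching nothing.
It also fails if it takes over 50 s, if anything falls off the work surface, if the arm or the gripper's body presses on something with over 40 N, if the wrist force passes 120 N, or if a joint passes its speed limit or range.

## Working session

There is one attempt and no reset: what is moved stays moved. The work goes in short steps, Python scripts to look and compute and a shell command to move; the robot and the scene stay as the last step left them, time stands still between calls to the robot, and variables do not carry over. Pictures are saved under pics/ and viewed, at most 10 in all, crops included, and the job is handed in when it is done.

```bash
ls; mkdir -p pics
python3 - <<'E'
from station import *
import cv2
for n in("top","side"):
    cv2.imwrite(f"pics/{n}0.png",read_camera(n)); print(camera_info(n))
o=observe();print(o)
E
```

```text
pics
{'K': array([[434.74033799,   0.        , 321.79334541],
       [  0.        , 434.74033799, 200.77343479],
       [  0.        ,   0.        ,   1.        ]]), 'k1': -0.09248658797057431, 'extrinsics': array([[ 0.02411642, -0.99968356,  0.00715392, -0.0591955 ],
       [ 0.99326591,  0.02477152,  0.11317775, -0.50761162],
       [-0.11331915,  0.00437631,  0.993549  , -1.23034826],
       [ 0.        ,  0.        ,  0.        ,  1.        ]])}
{'K': array([[417.02528393,   0.        , 316.66055841],
       [  0.        , 417.02528393, 197.61426478],
       [  0.        ,   0.        ,   1.        ]]), 'k1': -0.04772429756181884, 'extrinsics': array([[ 0.99073454, -0.13497582,  0.015053  , -0.508028  ],
       [ 0.05661909,  0.51122933,  0.85757731, -0.06947658],
       [-0.12344774, -0.84877918,  0.51413477, -1.15268834],
       [ 0.        ,  0.        ,  0.        ,  1.        ]])}
{'time_s': 0.1, 'q': array([-1.21519071,  0.68989715, -0.19453631,  1.56622112,  0.15728484,
        0.90254245, -0.215079  ]), 'joint_vel': array([-6.56759760e-04, -2.18972808e-03, -4.27826259e-04, -4.03223294e-03,
       -2.03806989e-03, -9.34014815e-05,  3.63576030e-04]), 'effort': array([-3.04144691e-03, -5.28508115e+01, -1.27149403e+00, -1.53838921e+01,
       -5.25276270e-02,  1.93588108e-03,  4.41512657e-05]), 'tool_pos': array([0.19752532, 0.59236108, 0.23799755]), 'tcp_rot': array([-5.03134255e-01, -3.10087511e+00,  2.62260571e-03]), 'force': array([-0.36126744,  0.18351026,  0.85074618]), 'moment': array([-0.03400413,  0.0003137 ,  0.02915814]), 'gripper_force': 0.0, 'finger_gap': 0.08797206453247625}
```

View pics/top0.png

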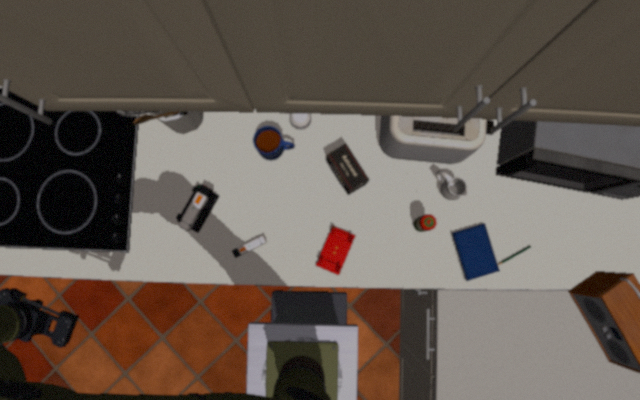

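View pics/side0.png

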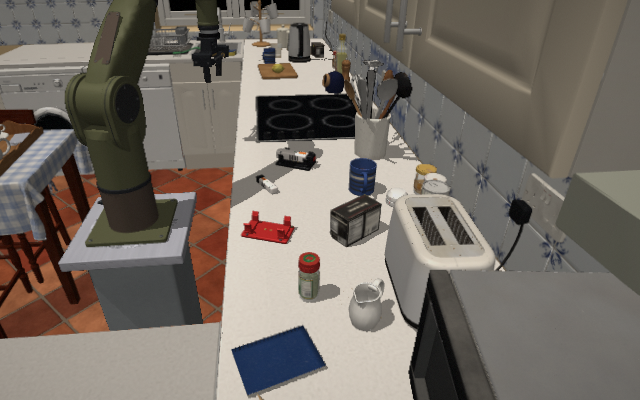

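Run:
```python
import cv2,numpy as np
t=cv2.imread("pics/top0.png");s=cv2.imread("pics/side0.png")
def c(i,x,y,w,h):return cv2.resize(i[y:y+h,x:x+w],(400,300),interpolation=cv2.INTER_CUBIC)
cv2.imwrite("pics/crop1.png",np.vstack([np.hstack([c(t,160,170,80,60),c(t,307,135,80,60)]),np.hstack([c(s,255,135,80,60),c(s,315,185,80,60)])]))
```

```text
(no output)
```

View pics/crop1.png

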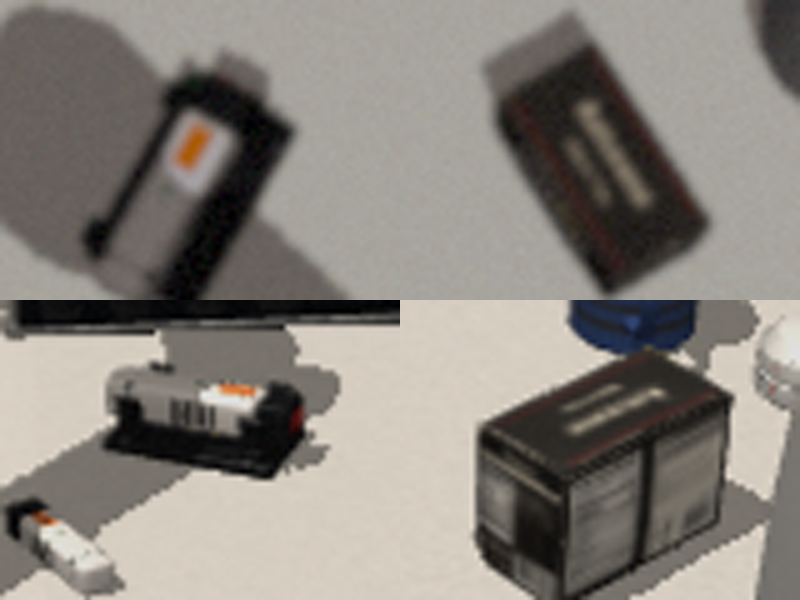

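```bash
cat > h.py <<'E'
import cv2,numpy as np
from station import *
from scipy.optimize import least_squares
CI={n:camera_info(n) for n in("top","side")}
def proj(n,P):
    c=CI[n];P=np.atleast_2d(P);p=P@c["extrinsics"][:3,:3].T+c["extrinsics"][:3,3]
    s=np.c_[p[:,0],-p[:,1]]/-p[:,2:];r2=(s**2).sum(1,keepdims=True)
    return s*(1+c["k1"]*r2)*c["K"][0,0]+c["K"][:2,2]
def W(v,L):  # pose x,y,yaw ; local points
    L=np.atleast_2d(L).astype(float);C,S=np.cos(v[2]),np.sin(v[2])
    return np.c_[v[0]+C*L[:,0]-S*L[:,1],v[1]+S*L[:,0]+C*L[:,1],L[:,2]]
def fit(obs,v0): # obs: list (cam, local pt, pixel)
    f=lambda v:np.concatenate([(proj(n,W(v,l))-px).ravel() for n,l,px in obs])
    r=least_squares(f,v0,loss="soft_l1");return r.x,f(r.x).reshape(-1,2)
def box(x0,x1,y0,y1,z0,z1):return np.array([[x,y,z] for z in(z0,z1) for x,y in((x0,y0),(x1,y0),(x1,y1),(x0,y1))])
E
python3 - <<'E'
from h import *
a,b=.035,.0635;z=.084
T=lambda x,y:(307+(x-400)/5,135+y/5); S=lambda x,y:(315+(x-400)/5,185+(y-300)/5)
# box yaw ~ -58deg: local x -> right-up in top picture, local y -> up-left... 
obs=[("top",(-a,b,z),T(497,107)),("top",(a,b,z),T(592,42)),("top",(a,-b,z),T(708,220)),("top",(-a,-b,z),T(612,290)),
("side",(-a,-b,z),S(478,428)),("side",(-a,b,z),S(648,348)),("side",(a,b,z),S(732,395)),("side",(a,-b,z),S(567,472)),("side",(a,b,0),S(720,518))]
v,r=fit(obs,[.55,-.1,-1.0]);print("box",v,np.degrees(v[2]));print(r.round(1))
# wand guess
t=cv2.imread("pics/top0.png");s=cv2.imread("pics/side0.png")
U=lambda x,y:(160+x/5,170+y/5);V=lambda x,y:(255+x/5,135+(y-300)/5)
obs=[("top",(.005,0,.046),U(180,180)),("side",(.07,0,.031),V(297,417)),("top",(.07,0,.046),U(228,95))]
w,r2=fit(obs,[.45,.3,-.5]);print("wand",w,np.degrees(w[2]),r2.round(1))
def crop(n,img,x,y,Bs,k=8,w=50,h=37):
    c=cv2.resize(img[y:y+h,x:x+w],(w*k,h*k),interpolation=cv2.INTER_CUBIC)
    for vv,B in Bs:
        p=((proj(n,W(vv,B))-[x,y]+.5)*k).astype(int)
        for i in range(4):
            for q in((i,(i+1)%4),(4+i,4+(i+1)%4),(i,i+4)):cv2.line(c,p[q[0]].tolist(),p[q[1]].tolist(),(0,255,0),1)
    return c
wb=box(-.07,.07,-.017,.017,.016,.046);cb=box(-.064,.064,-.038,.038,0,.01);bb=box(-a,a,-b,b,0,z)
o=np.vstack([np.hstack([crop("top",t,173,181,[]),crop("top",t,173,181,[(w,wb),(w,cb)])]),np.hstack([crop("side",s,272,140,[(w,wb),(w,cb)]),crop("top",t,320,140,[(v,bb)],7,57,42)[:296,:400].copy() if 0 else cv2.resize(crop("top",t,318,140,[(v,bb)],7,60,55),(400,296))])])
cv2.imwrite("pics/fit1.png",o)
E
```

```text
box [ 0.59859195 -0.11628303 -0.97302612] -55.75028987975415
[[-1.7 -1.2]
 [ 0.2 -1.3]
 [ 1.9  0.5]
 [ 0.2 -0. ]
 [-1.7 -1.1]
 [-2.1 -1.3]
 [ 0.6 -0.5]
 [ 0.   1.7]
 [ 0.1  0.9]]
wand [ 0.47687766  0.31646079 -0.40825571] -23.391329409740333 [[-0.2  0.5]
 [-0.7  0.3]
 [ 0.2 -2.9]]
```

View pics/fit1.png

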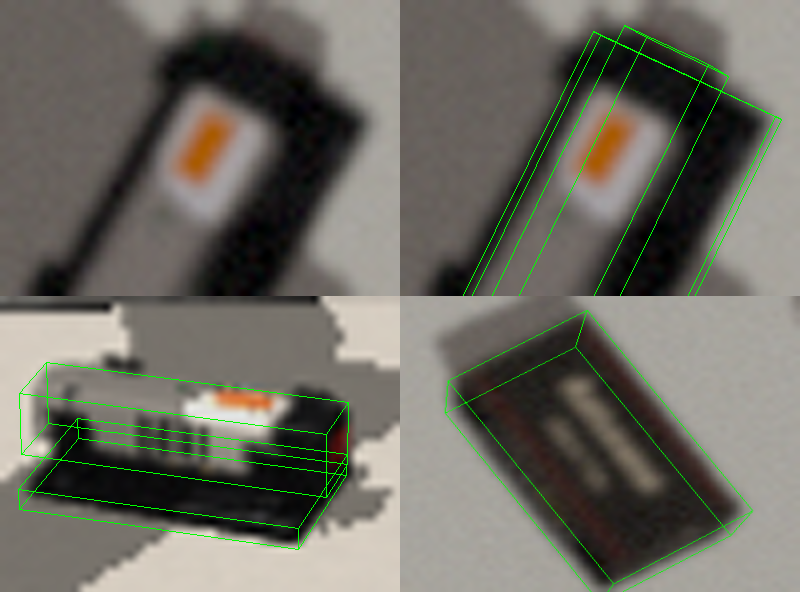

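Run:
```python
from h import *
from scipy.optimize import minimize
t=cv2.imread("pics/top0.png");s=cv2.imread("pics/side0.png")
# box: mask fit in top view
bb=box(-.035,.035,-.0635,.0635,0,.084)
m=(t.max(2)<85).astype(np.uint8);m=cv2.morphologyEx(m,cv2.MORPH_CLOSE,np.ones((7,7)))
x0,y0,w,h,k=310,125,75,80,4
M=m[y0:y0+h,x0:x0+w].astype(float)
def c(v):
    H=cv2.convexHull(((proj("top",W(v,bb))-[x0,y0]+.5)*k).astype(np.float32))
    R=np.zeros((h*k,w*k),np.uint8);cv2.fillPoly(R,[(H*16).astype(np.int32)],255,shift=4)
    return np.abs(cv2.resize(R,(w,h),interpolation=cv2.INTER_AREA)/255-M).sum()
v=np.array([.598,-.116,-.98])
for _ in range(3):
    r=minimize(c,v,method="Nelder-Mead",options=dict(initial_simplex=v+np.array([[0,0,0],[.006,0,0],[0,.006,0],[0,0,.06]])));v=r.x
print(v,np.degrees(v[2]),r.fun,M.sum()); print("side proj",proj("side",W(v,bb)).round(1).tolist())
def st(i):return np.clip(255*(i/255.)**.55,0,255).astype(np.uint8)
A=cv2.resize(st(t[176:236,172:222]),None,fx=9,fy=9,interpolation=cv2.INTER_CUBIC)
B=cv2.resize(st(s[138:175,272:322]),None,fx=7,fy=7,interpolation=cv2.INTER_CUBIC)
C=cv2.resize(st(s[190:245,325:385]),None,fx=5,fy=5,interpolation=cv2.INTER_CUBIC)
p=((proj("side",W(v,bb))-[325,190]+.5)*5).astype(int)
for i in range(4):
    for q in((i,(i+1)%4),(4+i,4+(i+1)%4),(i,i+4)):cv2.line(C,p[q[0]].tolist(),p[q[1]].tolist(),(0,255,0),1)
O=np.zeros((540,800,3),np.uint8);O[:,:450]=A;O[:259,450:]=B;O[262:537,450:750]=C
cv2.imwrite("pics/pick.png",O)
```

```text
[ 0.599 -0.113 -0.97 ] -55.57690612768985 333.58039215686273 1266.0
side proj [[327.9, 235.3], [346.6, 247.5], [378.9, 228.8], [360.2, 218.1], [328.9, 208.9], [348.4, 220.4], [381.8, 202.8], [362.3, 192.6]]
```

View pics/pick.png

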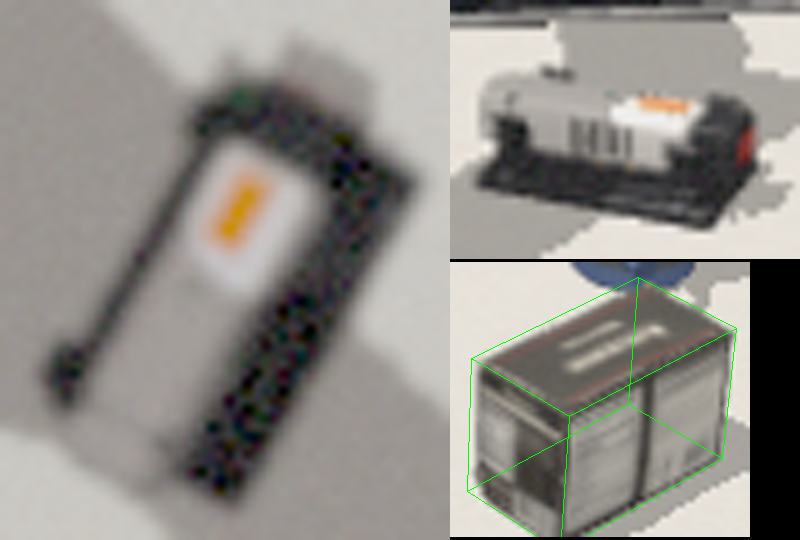

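Run:
```python
from h import *
from scipy.optimize import minimize
t=cv2.imread("pics/top0.png")
T=lambda x,y:(172+(x+.5)/9-.5,176+(y+.5)/9-.5);S=lambda x,y:(272+(x-450+.5)/7-.5,138+(y+.5)/7-.5)
obs=[("top",(.064,-.038,.01),T(413,185)),("top",(-.064,-.038,.008),T(228,503)),("side",(.064,-.038,0),S(712,228)),("side",(-.064,-.038,.003),S(478,187)),("side",(.07,0,.031),S(745,146)),("top",(-.07,0,.040),T(112,478))]
w,r=fit(obs,[.47,.31,-.5]);print("cradle",w,np.degrees(w[2]));print(r.round(1).tolist())
for z,y,x in((.046,0,-.03),(.046,0,.03)):print("axis px",(np.array(proj("top",W(w,(x,y,z)))[0])-[171.5,175.5])*9)
m=(t.max(2)<85).astype(np.uint8);m=cv2.morphologyEx(m,cv2.MORPH_CLOSE,np.ones((7,7)))
n,l=cv2.connectedComponents(m);M=(l==l[168,347]).astype(np.uint8);print("area",M.sum(),cv2.minAreaRect(cv2.findContours(M,0,1)[0][0]))
print(cv2.boundingRect(M))
M=M.astype(float);k=4
bb=box(-.035,.035,-.0635,.0635,0,.084)
def c(p):
    B=bb*[p[3],p[3],1]
    H=cv2.convexHull(((proj("top",W(p,B))+.5)*k).astype(np.float32))
    R=np.zeros((400*k,640*k),np.uint8);cv2.fillPoly(R,[(H*16).astype(np.int32)],255,shift=4)
    return np.abs(cv2.resize(R,(640,400),interpolation=cv2.INTER_AREA)/255-M).sum()
v=np.array([.598,-.116,-.98,1.])
for _ in range(3):
    r=minimize(c,v,method="Nelder-Mead",options=dict(initial_simplex=v+np.vstack([np.zeros(4),np.diag([.006,.006,.06,.05])])));v=r.x
print("box",v,np.degrees(v[2]),r.fun)
```

```text
cradle [ 0.48061318  0.32272959 -0.45112096] -25.84732680013437
[[0.5, -1.5], [0.5, 1.7], [0.0, 0.4], [-0.9, -0.1], [0.5, -0.2], [-2.1, -0.2]]
axis px [147.82765783 364.16088177]
axis px [238.06934995 197.86213533]
area 1133 ((346.0138854980469, 168.43861389160156), (45.52290344238281, 25.364667892456055), 57.7243537902832)
(326, 144, 42, 50)
box [ 0.60125523 -0.11486899 -0.98590169  0.92408972] -56.48800589328694 88.87843137254902
```

```bash
cat >> h.py <<'E'
def ray(n,u,z): # world point at height z on the pixel's ray
    return least_squares(lambda p:(proj(n,[p[0],p[1],z])[0]-u),[.5,.1]).x
E
python3 - <<'E'
from h import *
T=lambda x,y:(172+(x+.5)/9-.5,176+(y+.5)/9-.5);S=lambda x,y:(272+(x-450+.5)/7-.5,138+(y+.5)/7-.5)
R={}
for nm,n,u,z in [("baseF","top",T(413,185),.01),("baseR","top",T(228,503),.01),("edgeA","top",T(375,250),.01),("edgeB","top",T(280,410),.01),("key","top",T(240,212),.047),("tail","top",T(112,478),.04),("sF","side",S(712,228),0),("sR","side",S(478,187),.003),("swin","side",S(745,146),.031),("stail","side",S(481,95),.036)]:
    R[nm]=ray(n,u,z);print(nm,R[nm].round(4))
for n,im in(("top","top0"),("side","side0")):
    i=cv2.imread(f"pics/{im}.png");hsv=cv2.cvtColor(i,cv2.COLOR_BGR2HSV);m=cv2.inRange(hsv,(8,150,120),(22,255,255))
    k,l,st,ce=cv2.connectedComponentsWithStats(m)
    e=(197,202) if n=="top" else (302,152)
    for j in range(1,k):
        if abs(ce[j]-e).max()<8:
            w=ray(n,ce[j],.047);P=np.argwhere(l==j)[:,::-1].astype(float);d=cv2.fitLine(P.astype(np.float32),cv2.DIST_L2,0,.01,.01).ravel()
            a,b=ray(n,ce[j]+3*d[:2],.047),ray(n,ce[j]-3*d[:2],.047);print(n,"key",ce[j].round(1),w.round(4),"yaw",np.degrees(np.arctan2(*(a-b)[::-1])),st[j,4])
for a,b in(("baseR","baseF"),("edgeB","edgeA"),("sR","sF"),("tail","key"),("stail","swin"),("tail","swin")):
    d=R[b]-R[a];print(a,b,np.linalg.norm(d).round(4),np.degrees(np.arctan2(d[1],d[0])).round(1))
E
```

```text
baseF [0.5173 0.2618]
baseR [0.4114 0.3175]
edgeA [0.4955 0.2733]
edgeB [0.4422 0.302 ]
key [0.5028 0.3083]
tail [0.4172 0.347 ]
sF [0.522  0.2638]
sR [0.4095 0.3154]
swin [0.5416 0.2906]
stail [0.4141 0.3538]
top key [198.  199.1] [0.5027 0.309 ] yaw -26.293857993715974 22
side key [302.2 152.6] [0.5033 0.3079] yaw -31.795869403940664 8
baseR baseF 0.1197 -27.8
edgeB edgeA 0.0605 -28.3
sR sF 0.1238 -24.6
tail key 0.094 -24.3
stail swin 0.1423 -26.4
tail swin 0.1366 -24.4
```

```bash
python3 -m creep '[[0,0,4,-3,-1,0,1],[0,0,4,-4,-1.3,0,1],[0,0,0,-4,-1.3,0,1],[0,0,0,-4,-1.3,1,1],[0,0,0,-4,-1.3,1,1]]'
```

```text
time_s: 0.6
tool_pos: [0.3461, 0.4571, 0.2184]
tcp_rot: [0.718, 3.058, 0.0]
force: [0.4, 0.6, -0.6]
finger_gap: 0.0883
gripper_force: 0.0
```

```bash
python3 -m creep '[[0,0,0,-4,-1.3,1,1],[0,0,0,-4,-1.3,1,1],[0,0,0,-4,-1.3,1,1],[0,0,0,0,0,0,1],[0,0,0,0,0,0,1]]'
cat >> h.py <<'E'
from scipy.spatial.transform import Rotation as Ro
def to(x,y,z,wy):
    """rest of the way (deg about tool z, then cm along the tool axes as they are now) to TCP x,y,z with tool x heading wy deg"""
    o=observe();R=Ro.from_rotvec(o["tcp_rot"]);M=R.as_matrix();h=np.degrees(np.arctan2(M[1,0],M[0,0]))
    G=np.c_[[np.cos(np.radians(wy)),np.sin(np.radians(wy)),0],[np.sin(np.radians(wy)),-np.cos(np.radians(wy)),0],[0,0,-1]]
    e=(R.inv()*Ro.from_matrix(G)).as_rotvec(degrees=True)
    print("t",o["time_s"],"pos",np.round(o["tool_pos"],4),"head",h.round(2),"turn",e.round(2),"shift cm now",(M.T@(np.array([x,y,z])-o["tool_pos"])*100).round(2),"after turn",(G.T@(np.array([x,y,z])-o["tool_pos"])*100).round(2),"F",np.round(o["force"],1),"gap",round(o["finger_gap"],4),"grip",round(o["gripper_force"],1))
E
python3 -c "
from h import *
to(.480,.322,.15,153.5)"
```

```text
time_s: 1.1
tool_pos: [0.4357, 0.3687, 0.1882]
tcp_rot: [-0.723, -3.057, 0.002]
force: [0.3, 0.8, -0.4]
finger_gap: 0.0884
gripper_force: 0.0
t 1.1 pos [0.4357 0.3687 0.1882] head 153.39 turn [-0.07 -0.02 -0.11] shift cm now [-6.05 -2.19  3.82] after turn [-6.04 -2.2   3.82] F [ 0.3  0.8 -0.4] gap 0.0884 grip 0.0
```

```bash
python3 -m creep '[[0,0,0,-2,-0.7,1.8,1],[0,0,0,-2,-0.7,2,1],[0,0,0,-2,-0.8,2,1],[0,0,0,0,0,3,1],[0,0,0,0,0,2,1]]'
python3 - <<'E'
from h import *
to(.480,.322,.08,153.5)
t=read_camera("top");s=read_camera("side")
to(.480,.322,.017,153.5)
A=cv2.resize(t[170:240,160:230],None,fx=5.5,fy=5.5,interpolation=cv2.INTER_CUBIC)
B=cv2.resize(s[110:180,260:330],None,fx=5.5,fy=5.5,interpolation=cv2.INTER_CUBIC)
cv2.imwrite("pics/over.png",np.hstack([A,B]))
E
```

```text
time_s: 1.6
tool_pos: [0.478, 0.3245, 0.0794]
tcp_rot: [-0.716, -3.058, -0.0]
force: [0.2, 0.6, 0.5]
finger_gap: 0.0879
gripper_force: 0.0
t 1.6 pos [0.478  0.3245 0.0794] head 153.63 turn [-0.01 -0.08  0.13] shift cm now [-0.29 -0.13 -0.06] after turn [-0.29 -0.13 -0.06] F [0.2 0.6 0.5] gap 0.0879 grip 0.0
t 1.7 pos [0.4763 0.3243 0.0785] head 153.72 turn [-0.22 -0.19  0.22] shift cm now [-0.45 -0.02  6.15] after turn [-0.43 -0.04  6.15] F [-1.   0.1 -0.2] gap 0.0883 grip 0.0
```

View pics/over.png

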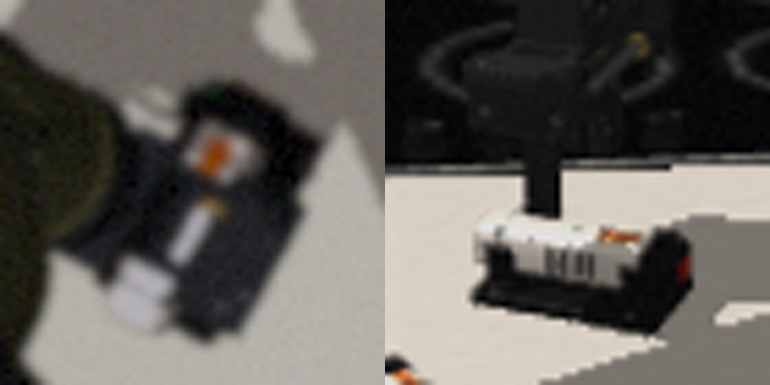

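```bash
python3 -m creep '[[0,0,0,-0.4,0,1.5,1],[0,0,0,0,0,1.5,1],[0,0,0,0,0,1.3,1],[0,0,0,0,0,1,1],[0,0,0,0,0,0.8,1]]' && python3 -c "
from h import *
to(.480,.322,.017,153.5)
read_camera('top')
to(.480,.322,.017,153.5)"
```

```text
time_s: 2.2
tool_pos: [0.4824, 0.3218, 0.0187]
tcp_rot: [-0.718, -3.058, 0.001]
force: [-0.1, -1.2, -0.5]
finger_gap: 0.0881
gripper_force: 0.0
t 2.2 pos [0.4824 0.3218 0.0187] head 153.57 turn [-0.03 -0.02  0.07] shift cm now [ 0.22 -0.09  0.17] after turn [ 0.22 -0.09  0.17] F [-0.1 -1.2 -0.5] gap 0.0881 grip 0.0
t 2.25 pos [0.4819 0.3215 0.0178] head 153.58 turn [-0.1  -0.06  0.08] shift cm now [ 0.19 -0.03  0.08] after turn [ 0.19 -0.03  0.08] F [-0.1 -0.2 -1.9] gap 0.0885 grip 0.0
```

```bash
python3 -m creep '[[0,0,0,0.15,0,0.05,0],[0,0,0,0,0,0,-0.2],[0,0,0,0,0,0,-0.4],[0,0,0,0,0,0,-0.6],[0,0,0,0,0,0,-1]]' 20 && python3 -m creep '[[0,0,0,0,0,0,-1],[0,0,0,0,0,0,-1],[0,0,0,0,0,0,-1],[0,0,0,0,0,0,-1]]' && python3 -c "
from h import *
to(.480,.322,.017,153.5)"
```

```text
time_s: 2.75
tool_pos: [0.4816, 0.3226, 0.0196]
tcp_rot: [0.718, 3.058, 0.001]
force: [0.8, 0.4, 0.3]
finger_gap: 0.0501
gripper_force: 0.0
time_s: 3.15
tool_pos: [0.4812, 0.3221, 0.0193]
tcp_rot: [-0.719, -3.058, 0.001]
force: [0.3, -1.6, 2.3]
finger_gap: 0.0339
gripper_force: 20.0
t 3.15 pos [0.4812 0.3221 0.0193] head 153.55 turn [-0.04 -0.    0.05] shift cm now [ 0.1  -0.06  0.23] after turn [ 0.1  -0.06  0.23] F [ 0.3 -1.6  2.3] gap 0.0339 grip 20.0
```

```bash
python3 -m creep '[[0,0,0,0,0,-1,-1],[0,0,0,0,0,-2,-1],[0,0,0,0,0,-3,-1],[0,0,0,0,0,-3,-1],[0,0,0,0,0,-2,-1]]' 30
python3 - <<'E'
from h import *
to(.503,.030,.13,123.7)
print("mug",ray("top",(268,142),.09),ray("side",(362,168),.09),"jar",ray("top",(425,222),.1))
E
```

```text
time_s: 3.65
tool_pos: [0.4819, 0.3232, 0.1317]
tcp_rot: [0.718, 3.057, 0.004]
force: [1.1, -0.2, -1.7]
finger_gap: 0.0337
gripper_force: 30.0
t 3.65 pos [0.4819 0.3232 0.1317] head 153.58 turn [1.700e-01 1.000e-02 2.988e+01] shift cm now [-14.94 -25.31   0.12] after turn [-25.56 -14.51   0.17] F [ 1.1 -0.2 -1.7] gap 0.0337 grip 30.0
mug [0.66408182 0.10839731] [0.66187764 0.08706939] jar [ 0.44940249 -0.33022711]
```

```bash
python3 -m creep '[[0,0,6,0,0,0,-1],[0,0,6,0,0,0,-1],[0,0,6,0,0,0,-1],[0,0,6,0,0,0,-1],[0,0,6,0,0,0,-1]]' && python3 -m creep '[[0,0,0,-2,-1.2,0,-1],[0,0,0,-3.5,-2,0,-1],[0,0,0,-3.5,-2,0,-1],[0,0,0,-3.5,-2,0,-1],[0,0,0,-3.5,-2,0,-1]]' && python3 -m creep '[[0,0,0,-3,-1.7,0,-1],[0,0,0,-2.5,-1.4,0,-1],[0,0,0,-1.5,-1,0,-1],[0,0,0,0,0,0,-1],[0,0,0,0,0,0,-1]]' && python3 -c "
from h import *
to(.503,.030,.034,123.7)"
```

```text
time_s: 4.15
tool_pos: [0.4812, 0.3227, 0.1297]
tcp_rot: [-1.491, -2.765, -0.001]
force: [-0.4, -0.2, -1.9]
finger_gap: 0.0343
gripper_force: 30.0
time_s: 4.65
tool_pos: [0.4932, 0.1371, 0.1297]
tcp_rot: [1.484, 2.768, 0.002]
force: [-0.4, -0.7, -0.2]
finger_gap: 0.0339
gripper_force: 30.0
time_s: 5.15
tool_pos: [0.4979, 0.0581, 0.1296]
tcp_rot: [1.485, 2.768, 0.002]
force: [0.6, 0.9, -1.3]
finger_gap: 0.0338
gripper_force: 30.0
t 5.15 pos [0.4979 0.0581 0.1296] head 123.56 turn [ 0.08 -0.03 -0.14] shift cm now [-2.62 -1.14  9.56] after turn [-2.62 -1.14  9.56] F [ 0.6  0.9 -1.3] gap 0.0338 grip 30.0
```

```bash
python3 -m creep '[[0,0,0,0,-0.5,1.5,-1],[0,0,0,0,-0.6,2,-1],[0,0,0,0,0,2,-1],[0,0,0,0,0,1.2,-1],[0,0,0,0,0,0,-1]]'
python3 - <<'E'
from h import *
t=read_camera("top");s=read_camera("side")
to(.503,.030,.034,123.7)
cv2.imwrite("pics/top7.png",t);cv2.imwrite("pics/side7.png",s)
A=cv2.resize(t[120:240,240:380],None,fx=2.8,fy=2.8,interpolation=cv2.INTER_CUBIC)
B=cv2.resize(s[130:250,270:410],None,fx=2.8,fy=2.8,interpolation=cv2.INTER_CUBIC)
cv2.imwrite("pics/scan1.png",np.hstack([A,B]))
E
```

```text
time_s: 5.65
tool_pos: [0.4879, 0.0529, 0.0611]
tcp_rot: [-1.481, -2.768, 0.001]
force: [0.3, -0.2, -0.2]
finger_gap: 0.0337
gripper_force: 30.0
t 5.75 pos [0.4888 0.0522 0.0624] head 123.64 turn [ 0.04 -0.02 -0.06] shift cm now [-2.64 -0.05  2.84] after turn [-2.64 -0.05  2.84] F [ 0.2 -0.2 -1. ] gap 0.0335 grip 30.0
```

View pics/scan1.png

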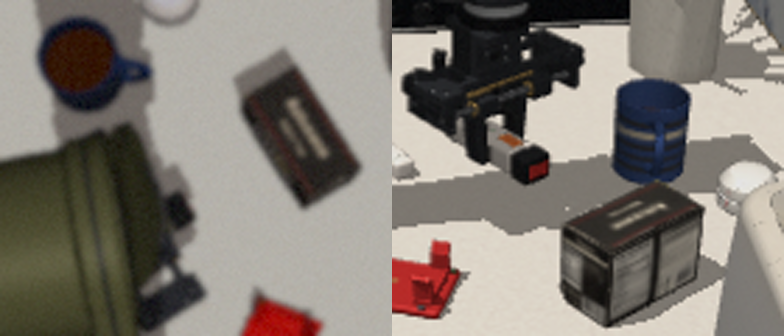

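Run:
```python
from h import *
s=cv2.imread("pics/side7.png");h=cv2.cvtColor(s,cv2.COLOR_BGR2HSV)
m=cv2.inRange(h,(0,140,70),(6,255,255))|cv2.inRange(h,(172,140,70),(180,255,255))
m[:,:312]=0;m[:,335:]=0;m[:180]=0;m[203:]=0
P=np.argwhere(m)[:,::-1];print(len(P),P.mean(0),np.ptp(P,0)+1)
w=ray("side",P.mean(0),.074);print("window",w)
for d in(.553,-.833),:
    B=np.array([.5806,-.0864]);d=np.array(d);n=np.array([-d[1],d[0]]);e=B-w;print("standoff",e@d,"lateral",e@n)
p=np.array([.4888,.0522]);print("ahead of tcp",(w-p)@d,"lat",(w-p)@n)
print("top view of head",ray("top",(240+178/2.8,120+208/2.8),.088))
```

```text
25 [321.56 190.24] [7 7]
window [ 0.5248034  -0.00572677]
standoff 0.0980563225174078 lateral 0.0018662666195078947
ahead of tcp 0.06816287748259221 lat -0.0020426666195079166
top view of head [0.51897618 0.00432941]
```

```bash
python3 -m creep '[[0,0,0,-0.5,0.1,1,-1],[0,0,0,-0.8,0,0.8,-1],[0,0,0,-0.8,0,0.6,-1],[0,0,0,-0.6,0,0.4,-1],[0,0,0,0,0,0,-1]]'
python3 - <<'E'
from h import *
s=read_camera("side");cv2.imwrite("pics/side8.png",s)
to(.503,.030,.034,123.7)
h=cv2.cvtColor(s,cv2.COLOR_BGR2HSV)
m=cv2.inRange(h,(0,140,70),(6,255,255))|cv2.inRange(h,(172,140,70),(180,255,255))
m[:,:315]=0;m[:,345:]=0;m[:185]=0;m[215:]=0
P=np.argwhere(m)[:,::-1];w=ray("side",P.mean(0),.046);d=np.array([.553,-.833]);n=np.array([.833,.553]);e=np.array([.5806,-.0864])-w
print(len(P),P.mean(0),np.ptp(P,0)+1,w,"standoff",e@d,"lat",e@n)
E
```

```text
time_s: 6.25
tool_pos: [0.5046, 0.0276, 0.0336]
tcp_rot: [1.489, 2.766, -0.001]
force: [0.4, 0.4, -1.5]
finger_gap: 0.034
gripper_force: 30.0
t 6.3 pos [0.5043 0.0284 0.0339] head 123.48 turn [-0.02  0.   -0.22] shift cm now [ 0.21 -0.02 -0.01] after turn [ 0.21 -0.02 -0.01] F [-0.4 -0.1 -0.7] gap 0.034 grip 30.0
23 [328.73913043 202.82608696] [6 6] [ 0.54222493 -0.0299323 ] standoff 0.06825900584170892 lat 0.0007397970308988909
```

```bash
for i in 1 2 3 4; do python3 -m creep '[[0,0,0,0,0,0,-1],[0,0,0,0,0,0,-1],[0,0,0,0,0,0,-1],[0,0,0,0,0,0,-1],[0,0,0,0,0,0,-1]]' | head -3; done; python3 -m creep '[[0,0,0,0.5,0,-1,-1],[0,0,0,1,0,-2,-1],[0,0,0,1.5,0,-3,-1],[0,0,0,1.5,0.5,-2,-1],[0,0,0,2,1,-1.6,-1]]'; python3 -c "
from h import *
to(.4812,.3221,.13,153.55)"
```

```text
time_s: 6.8
tool_pos: [0.5043, 0.0294, 0.0343]
tcp_rot: [1.485, 2.768, 0.0]
time_s: 7.3
tool_pos: [0.5042, 0.0293, 0.0342]
tcp_rot: [-1.485, -2.768, -0.0]
time_s: 7.8
tool_pos: [0.5042, 0.0293, 0.0342]
tcp_rot: [-1.485, -2.768, -0.0]
time_s: 8.3
tool_pos: [0.5042, 0.0293, 0.0342]
tcp_rot: [-1.485, -2.768, -0.0]
time_s: 8.8
tool_pos: [0.4802, 0.0914, 0.1321]
tcp_rot: [1.488, 2.766, -0.0]
force: [0.0, -0.5, -2.4]
finger_gap: 0.0338
gripper_force: 30.0
t 8.8 pos [0.4802 0.0914 0.1321] head 123.46 turn [ 1.000e-02  4.000e-02 -3.009e+01] shift cm now [19.19 12.8   0.2 ] after turn [10.19 20.7   0.21] F [ 0.  -0.5 -2.4] gap 0.0338 grip 30.0
```

Held still for 2 s. Now I'll carry it back to the recorded grasp pose.

```bash
python3 -m creep '[[0,0,0,3,2,0,-1],[0,0,0,3.5,2.3,0,-1],[0,0,0,3.5,2.3,0,-1],[0,0,0,3.5,2.3,0,-1],[0,0,0,3,2,0,-1]]' >/dev/null && python3 -m creep '[[0,0,-6,1,0.7,0,-1],[0,0,-6,0,0,0,-1],[0,0,-6,0,0,0,-1],[0,0,-6,0,0,0,-1],[0,0,-6,0,0,0,-1]]' && python3 -m creep '[[0,0,0,0,0,0,-1],[0,0,0,0,0,0,-1]]'>/dev/null;  python3 -c "
from h import *
to(.4812,.3221,.0193,153.55)"
```

```text
time_s: 9.8
tool_pos: [0.48, 0.3017, 0.1308]
tcp_rot: [-0.711, -3.06, 0.0]
force: [-0.3, -0.1, -1.1]
finger_gap: 0.0337
gripper_force: 30.0
t 10.0 pos [0.4804 0.3017 0.1306] head 153.43 turn [ 0.01 -0.01 -0.12] shift cm now [ 0.84  1.86 11.13] after turn [ 0.84  1.87 11.13] F [ 0.3  0.4 -1.6] gap 0.0339 grip 30.0
```

```bash
python3 -m creep '[[0,0,0,0.4,0.9,2,-1],[0,0,0,0.44,0.96,2,-1],[0,0,0,0,0,1.5,-1],[0,0,0,0,0,1,-1],[0,0,0,0,0,0,-1]]' && python3 -m creep '[[0,0,0,0,0,0,-1]]'>/dev/null;  python3 -c "
from h import *
to(.4812,.3221,.0193,153.55)"
```

```text
time_s: 10.5
tool_pos: [0.4807, 0.3213, 0.0642]
tcp_rot: [-0.72, -3.057, 0.004]
force: [-0.1, 0.3, -1.6]
finger_gap: 0.0337
gripper_force: 30.0
t 10.6 pos [0.4817 0.3219 0.0656] head 153.51 turn [ 0.    0.02 -0.04] shift cm now [0.06 0.   4.63] after turn [0.05 0.   4.63] F [ 0.7 -0.1 -1.6] gap 0.0335 grip 30.0
```

```bash
python3 -m creep '[[0,0,0,0,0,1,-1],[0,0,0,0,0,1,-1],[0,0,0,0,0,1,-1],[0,0,0,0,0,0.8,-1],[0,0,0,0,0,0.4,-1]]' && python3 -m creep '[[0,0,0,0,0,0.3,-1],[0,0,0,0,0,0,-1],[0,0,0,0,0,0,-1]]';  python3 -c "
from h import *
to(.4812,.3221,.0193,153.55)"
```

```text
time_s: 11.1
tool_pos: [0.481, 0.3217, 0.022]
tcp_rot: [-0.718, -3.057, 0.002]
force: [-0.1, -0.6, -1.0]
finger_gap: 0.0337
gripper_force: 30.0
time_s: 11.4
tool_pos: [0.4816, 0.3222, 0.0204]
tcp_rot: [0.718, 3.058, 0.001]
force: [-0.3, -0.9, -1.7]
finger_gap: 0.0337
gripper_force: 30.0
t 11.4 pos [0.4816 0.3222 0.0204] head 153.56 turn [0.02 0.01 0.01] shift cm now [ 0.03 -0.03  0.11] after turn [ 0.03 -0.03  0.11] F [-0.3 -0.9 -1.7] gap 0.0337 grip 30.0
```

```bash
python3 -m creep '[[0,0,0,0,0,0.1,-1],[0,0,0,0,0,0,-1],[0,0,0,0,0,0,-1]]';  python3 -m creep '[[0,0,0,0,0,0,-0.1],[0,0,0,0,0,0,0.2],[0,0,0,0,0,0,0.5],[0,0,0,0,0,0,1],[0,0,0,0,0,0,1]]'; python3 -m creep '[[0,0,0,0,0,0,1],[0,0,0,0,0,0,1],[0,0,0,0,0,0,1],[0,0,0,0,0,0,1]]'
```

```text
time_s: 11.7
tool_pos: [0.4815, 0.3221, 0.0194]
tcp_rot: [0.718, 3.058, 0.0]
force: [0.4, 0.4, -1.5]
finger_gap: 0.034
gripper_force: 30.0
time_s: 12.2
tool_pos: [0.4815, 0.3221, 0.0193]
tcp_rot: [0.718, 3.058, 0.0]
force: [0.3, 0.2, -0.1]
finger_gap: 0.0696
gripper_force: 0.0
time_s: 12.6
tool_pos: [0.4815, 0.3221, 0.0192]
tcp_rot: [-0.718, -3.058, -0.0]
force: [-0.2, 0.2, 0.0]
finger_gap: 0.0882
gripper_force: 0.0
```

Fully open; rise straight up, then move back clear of the view.

```bash
python3 -m creep '[[0,0,0,0,0,-1,1],[0,0,0,0,0,-2,1],[0,0,0,0,0,-3,1],[0,0,0,0,0,-4,1],[0,0,0,0,0,-4,1]]'; python3 -m creep '[[0,0,0,3,0,0,1],[0,0,0,4,1,0,1],[0,0,0,4,1,0,1],[0,0,0,4,1,0,1],[0,0,0,3,1,0,1]]' >/dev/null;python3 -m creep '[[0,0,0,3,1,0,1],[0,0,0,3,1,0,1],[0,0,0,3,1,0,1],[0,0,0,0,0,0,1],[0,0,0,0,0,0,1]]'
python3 - <<'E'
from h import *
t=read_camera("top");s=read_camera("side")
A=cv2.resize(t[130:260,170:370],None,fx=2,fy=2,interpolation=cv2.INTER_CUBIC)
f=lambda i:cv2.resize(i[138:175,272:322],None,fx=7,fy=7,interpolation=cv2.INTER_CUBIC)
O=np.zeros((525,752,3),np.uint8);O[:260,:400]=A;O[262:521,:350]=f(cv2.imread("pics/side0.png"));O[262:521,352:702]=f(s)
O[:260,402:752]=cv2.resize(s[150:280,230:405],None,fx=2,fy=2)
cv2.imwrite("pics/end.png",O)
E
```

```text
time_s: 13.1
tool_pos: [0.4811, 0.3218, 0.1611]
tcp_rot: [-0.718, -3.058, 0.001]
force: [0.9, -0.5, 0.0]
finger_gap: 0.0883
gripper_force: 0.0
time_s: 14.1
tool_pos: [0.2704, 0.5051, 0.1597]
tcp_rot: [0.716, 3.059, 0.0]
force: [-0.0, -0.6, 0.9]
finger_gap: 0.0879
gripper_force: 0.0
```

View pics/end.png

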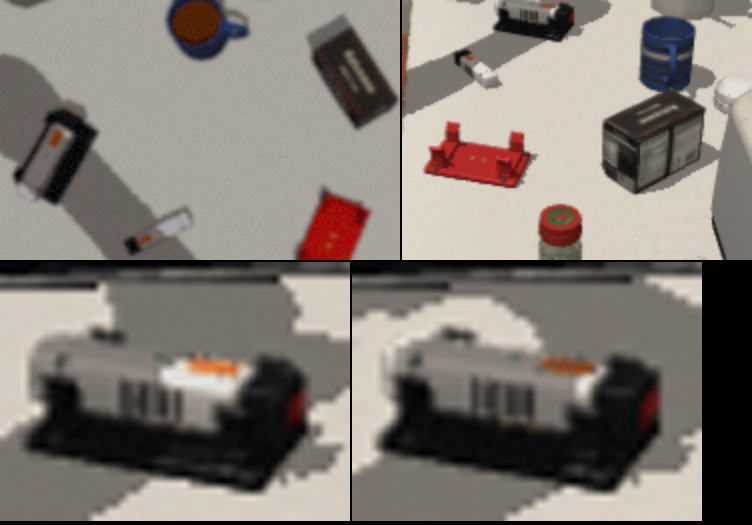

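The wand lies in the black cradle as before (key at top-crop pixel (58,137), red window at the lamp end), and the box, mug and the other things in view are where they stood.

```bash
python3 -c "
from station import *
print(finish_job())"
```

```text
the job is handed in; nothing more can be done
None
```

I held the wand still for about 2 s, pointed squarely at the barcode from a measured 68 mm, then laid it back in the black cradle the same way round. I let go and handed the job in after about 14 s. The robot gives no signal that the code was read. In the last pictures the box, the mug and the other things in view stood where they were.

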